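Catch the falling incubator cover and lower it shut

ROBOT

A 7-joint arm with a two-finger parallel gripper is mounted at the origin on the work surface. World frame = base frame: x ahead of the robot, y to its left, z up, the work surface at z = 0. Lengths are in m, angles in rad, forces in N, time in s.
With the tool pointing down it reaches from about 0.425 to 0.925 m from the base axis. Payload 6.8 kg.
Tool frame: the origin (TCP) lies between the finger pads; the fingertips stand bot.tip_reach ahead of it and the grasp point (between the pads) lies 2 mm behind it (bot.tip_reach is the distance from the TCP to the fingertips, in m); y points along the fingers, x is the direction in which the jaws open and shut, and the axes are right-handed (so a half turn about y gives the same grasp; the last joint's range is limited). The gripper opens to 88 mm and grips with 3 to 60 N. Pads are 20 mm wide; open, the fingers measure 115 mm over their backs; the gripper's body (75 mm by 178 mm) begins 61 mm behind the grasp point.
Start: joints at [1.02, 0.477, 0.022, 1.555, -0.011, 1.109, -0.083], TCP at [0.289, -0.61, 0.24] pointing down, gripper open.
Joint ranges: [-2.96, 2.96], [-0.34, 2.1], [-1.41, 1.46], [0.24, 2.44], [-1.37, 4.51], [0.17, 1.92], [-2.96, 2.96]. Speed limits (rad/s): [2.39, 2.39, 3.14, 3.14, 3.14, 3.14, 3.14].

INTERFACE

Orientations are given as a rotation vector (axis times angle).
In Python, from rig import bot gives the robot as it stands.
- The arm moves only by the tool step_arm, never from a script. Its argument "rows" is a list of rows, each an object with "delta_pos": the shift along the world's x, y, z in cm, a list of three; "yaw": the turn about the world's z in rad. A call has 1 to 5 rows; each row is the pose to reach, as a shift and turn from the pose measured when the call began; what a row does not reach only later rows make up. A row lasts 1/10 s, in which the tool goes at most 50 mm and 8.59 degrees, less where a joint would pass 70% of its speed; a pose out of reach is approached as far as the arm can. A call with a gripper value outside its range is refused whole. "gripper" is the opening in per cent of the stroke, from 0 (shut) to 100 (fully open), set as the call begins (left out, the last holds). The fingers move at their own pace and stop on an object; "force" is the grip in N (left out, the last holds). Time passes only in rows, so rows that repeat a pose let the fingers close. It gives the time, the measured TCP pose, the force and the opening at its end, in the units of the state.
- bot.read_state(): the state, without advancing time (a new reading comes with each control period).
- bot.snapshot(name): name is "side" or "top" or "wrist"; returns the picture (400x640x3 uint8, red, green, blue); there is no depth.
- bot.camera_model(name): a dict with "camera_matrix" (3x3 intrinsics, pixels), "dist" ([k1, k2, p1, p2, k3] as OpenCV has them; the pictures are not rectified), "cam_to_world" (4x4, takes a point from camera to world coordinates); the wrist camera has in their place "T_tool_cam" (4x4, takes a point from camera to tool coordinates, whose origin is the TCP and whose axes are the tool frame's). Camera axes: x right, y down, z forward; pixel columns grow to the right and rows downward; lengths in m; the calibration is good to about 2 mm. A picture is of the moment at which its call begins: read the wrist's pose just before it. camera_model takes no time and is no camera call.
- bot.sign_off(): hands the job in, once; it reports no verdict.
The state is a dict: "clock": time; "joint_positions": joint angles; "qd": joint speeds; "joint_torque": joint torques, N m; "tcp_pos": TCP position; "tcp_rot": TCP orientation; "wrist_force": force on the tool from outside, world axes, zero at the start; "ft_torque": the same for the moment, N m; "gripper_width": opening from 0.0 (shut) to 1.0 (fully open).
Only numpy, scipy, OpenCV 4.12 (cv2) and the standard library are available. Lean on these libraries where they do the work, as an engineer would, in place of code of your own. Each camera call takes 0.05 s, during which the arm holds its last target. There are 200 camera calls.

TASK

The dish incubator is loaded, so close its hinged amber cover: with a finger behind it, tip the standing cover towards the front, catch it on a finger under its inner side as soon as it starts to fall (before it is half-way down), and keep it resting on that finger as you lower it fully shut. Set it down without letting it bump on the housing, and never pinch or grip it between the fingers. Leave the bottle, the jar and the dish stack where they are, and finish with the hand clear.

Things in the scene. Friction and masses are not known exactly. Their poses are not given: they have to be found in the camera images.
- incubator: white dish incubator fixed to the bench, open well on top. Origin on the bench surface; x axis points from its front to its hinge side (roughly away from the robot), z up. Housing from x = -70 (front face) to +85, y = -110 to +110, 109 mm high. The shut cover sticks out 35 mm beyond the front face as a lip along its whole width, with free space below down to the bench
- cover (a joint): angle of the cover in rad: 0 = shut, flat on the housing; 1.57 = standing upright; stop at 1.78. It starts standing, leaning slightly back (1.60 to 1.75). The hinge is only slightly stiff: above about 1.4 the cover stays where it is left, somewhere between 1.2 and 1.4 (hidden mass varies) it begins to fall shut by itself, quickly and without damper
- hinge (a point): point on the hinge line, mid-width, in the plane of the cover's underside: 65 mm behind the incubator's origin (its +x) and 110.5 mm above the bench. The hinge line runs along the incubator's y axis
- lip (a point): middle of the cover's free edge, in the plane of its inner face, 170 mm from the hinge line; moves with the cover. The inner face (underside when shut, facing the front and the robot when standing) is a grey panel 210 mm wide, 6 mm thick, on which a finger carries the cover with about 0.5 to 3 N at the free edge. Frame: -x from hinge to free edge, y along the hinge, z out of the amber face
- outer (a point): point on the cover's amber outer face (top when shut, back side when standing), mid-width, 100 mm from the hinge line, 9 mm off the plane of the inner face; a finger tips the cover forward from this side. Amber panel 200 mm wide, 3 mm thick, fixed on the grey one and ending 8 mm short of the free edge. Whole cover 9 mm thick, about 0.45 kg
- bottle: loose amber bottle with blue cap, diameter 60, height 130 mm, bystander beside the incubator; origin at the centre of its underside
- dishes: loose stack of four pink dishes, diameter 90, height 60 mm, bystander beside the incubator; origin at the centre of its underside
- jar: loose orange jar with white cap, diameter 56, height 70 mm, bystander beside the incubator; origin at the centre of its underside

How it is judged:
By the outcome, as a careful person would: the job done as asked, in the order asked, and still so for the second after the job is handed in, with the robot touching nothing.
It also fails if it takes over 42 s, if anything falls off the work surface, if the arm or the gripper's body presses on something with over 40 N, if the wrist force passes 120 N, or if a joint passes its speed limit or range.

## Working session

There is one attempt and no reset: what is moved stays moved. The work goes in short steps, Python scripts to look and compute and a tool call to move; the robot and the scene stay as the last step left them, time stands still between calls to the robot, and variables do not carry over. Pictures are saved under pics/ and viewed, about 8 in all and at most 12, crops included, and the job is handed in when it is done.

Besides the shell and the picture viewer there is one more tool, called after "Emit:" as name(argument=value, ...), one argument or row to a line, values as JSON. step_arm: Moves the arm, as the interface text tells. Its arguments: {"type":"object","properties":{"rows":{"type":"array"},"gripper":{"type":"number"},"force":{"type":"number"}},"required":["rows"]}

```bash
mkdir -p pics; ls
python3 - <<'E'
from rig import bot
import cv2,numpy as np
np.set_printoptions(precision=4,suppress=True)
print(bot.read_state(),bot.tip_reach)
for n in("side","top"):
    cv2.imwrite(f"pics/{n}0.png",bot.snapshot(n)[:,:,::-1]); m=bot.camera_model(n); print(m)
print(bot.camera_model("wrist"))
E
```

```text
pics
{'clock': 0.0, 'joint_positions': array([ 1.0199,  0.4778,  0.0223,  1.5564, -0.0115,  1.1093, -0.0831]), 'qd': array([-0.0012, -0.001 , -0.0018, -0.0009,  0.0006, -0.0003, -0.0004]), 'joint_torque': array([ -0.0004, -58.2857,   1.5346, -27.2615,  -0.0543,   0.0169,
         0.0001]), 'tcp_pos': array([ 0.289 , -0.6094,  0.2387]), 'tcp_rot': array([-1.3859,  0.8783, -0.8757]), 'wrist_force': array([ 0.3901, -0.1963,  0.1855]), 'ft_torque': array([0.0008, 0.0015, 0.0351]), 'gripper_width': 0.9960650250586006} 0.017
{'camera_matrix': array([[477.0418,   0.    , 322.4047],
       [  0.    , 477.0418, 198.5629],
       [  0.    ,   0.    ,   1.    ]]), 'dist': array([-0.1381,  0.    ,  0.    ,  0.    ,  0.    ]), 'cam_to_world': array([[-0.9785, -0.0841,  0.1884,  0.3384],
       [-0.2057,  0.4664, -0.8603,  1.042 ],
       [-0.0155, -0.8805, -0.4737,  0.6597],
       [ 0.    ,  0.    ,  0.    ,  1.    ]])}
{'camera_matrix': array([[375.89  ,   0.    , 321.7178],
       [  0.    , 375.89  , 203.4295],
       [  0.    ,   0.    ,   1.    ]]), 'dist': array([-0.0465,  0.    ,  0.    ,  0.    ,  0.    ]), 'cam_to_world': array([[ 0.0269, -0.9918,  0.1251,  0.4539],
       [-0.9983, -0.033 , -0.0474,  0.0522],
       [ 0.0512, -0.1237, -0.991 ,  0.8923],
       [ 0.    ,  0.    ,  0.    ,  1.    ]])}
{'camera_matrix': array([[278.8118,   0.    , 321.7968],
       [  0.    , 278.8118, 200.3922],
       [  0.    ,   0.    ,   1.    ]]), 'dist': array([-0.0025,  0.    ,  0.    ,  0.    ,  0.    ]), 'T_tool_cam': array([[ 1.    ,  0.0011,  0.0002,  0.0002],
       [ 0.0001, -0.2408,  0.9706, -0.1455],
       [ 0.0011, -0.9706, -0.2408,  0.0654],
       [ 0.    ,  0.    ,  0.    ,  1.    ]])}
```

View pics/side0.png

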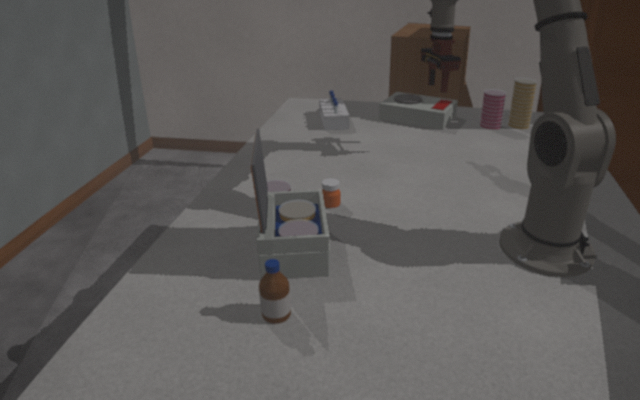

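View pics/top0.png

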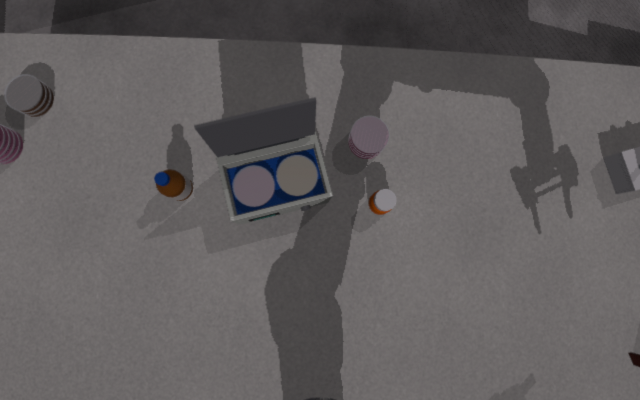

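Run:
```python
from rig import bot
from scipy.spatial.transform import Rotation as R
print(R.from_rotvec(bot.read_state()["tcp_rot"]).as_matrix().round(3))
```

```text
[[ 0.428 -0.001  0.904]
 [-0.904  0.001  0.428]
 [-0.002 -1.    -0.   ]]
```

Side view: cover stands at the left (hinge side), bottle nearer the camera at (275,290), and jar at (331,193). Top view: housing front corners at about (233,217) and (330,197), cover free edge from (196,127) to (315,99), bottle (175,184), dish stack (368,135), jar (382,201). The next step is to convert these to world positions.

```bash
cat > h.py <<'E'
import numpy as np, cv2
from rig import bot
from scipy.spatial.transform import Rotation as R
np.set_printoptions(precision=4,suppress=True)
def ray(n,uv):
    m=bot.camera_model(n); T=m["cam_to_world"]
    p=cv2.undistortPoints(np.array(uv,float).reshape(-1,1,2),m["camera_matrix"],m["dist"]).reshape(-1,2)
    return T[:3,3],np.c_[p,np.ones(len(p))]@T[:3,:3].T
def onz(n,uv,z):
    o,d=ray(n,uv); return o+d*((np.array(z)-o[2])/d[:,2])[:,None]
def proj(n,P):
    m=bot.camera_model(n); T=np.linalg.inv(m["cam_to_world"])
    return cv2.projectPoints(np.array(P,float).reshape(-1,1,3),cv2.Rodrigues(T[:3,:3])[0],T[:3,3],m["camera_matrix"],m["dist"])[0].reshape(-1,2)
E
python3 - <<'E'
from h import *
print(onz("top",[(233,217),(330,197),(322,138),(196,127),(315,99)],[.109,.109,.109,.28,.28]))
print("bottle,dishes,jar",onz("top",[(162,178),(368,132),(384,200)],[.13,.06,.07]))
im=cv2.imread("pics/top0.png")[80:240,150:410]; cv2.imwrite("pics/crop.png",cv2.resize(im,None,fx=3,fy=3,interpolation=cv2.INTER_CUBIC))
E
```

```text
[[ 0.5183  0.1981  0.109 ]
 [ 0.5671 -0.0024  0.109 ]
 [ 0.6947  0.0179  0.109 ]
 [ 0.6527  0.2364  0.28  ]
 [ 0.7104  0.0392  0.28  ]]
bottle,dishes,jar [[ 0.5915  0.3427  0.13  ]
 [ 0.7287 -0.0901  0.06  ]
 [ 0.5701 -0.126   0.07  ]]
```

View pics/crop.png

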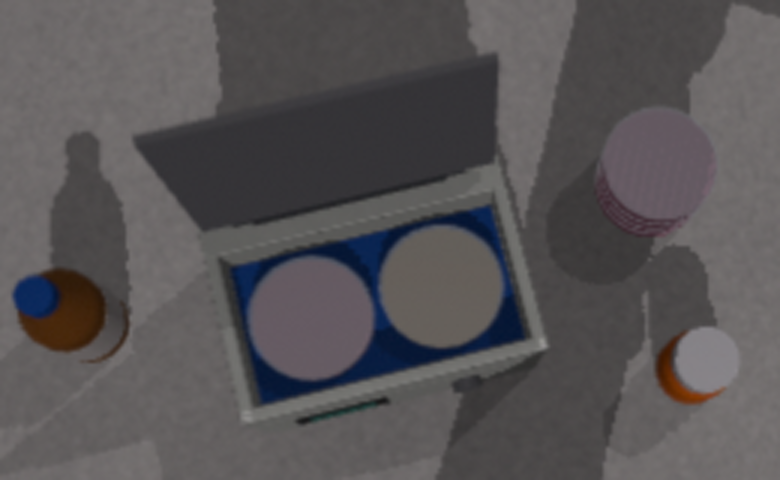

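Crop: housing front corners at (232.3,219.3) and (332.3,195.0) in full-image pixels, and cover free-edge corners at (195,125.7) and (315.7,98.3). The fit uses these.

```bash
cat >> h.py <<'E'
def W(p,P):  # incubator -> world
    x,y,a=p[:3]; c,s=np.cos(a),np.sin(a); P=np.atleast_2d(np.array(P,float))
    return np.c_[x+c*P[:,0]-s*P[:,1], y+s*P[:,0]+c*P[:,1], P[:,2]]
def I(p,P):
    x,y,a=p[:3]; c,s=np.cos(a),np.sin(a); d=np.atleast_2d(np.array(P,float))-[x,y,0]
    return np.c_[c*d[:,0]+s*d[:,1], -s*d[:,0]+c*d[:,1], d[:,2]]
def lip(t,y=0,r=.17): return [.065-r*np.cos(t),y,.1105+r*np.sin(t)]
E
python3 - <<'E'
from h import *
from scipy.optimize import least_squares
uv=np.array([(232.3,219.3),(332.3,195),(195,125.7),(315.7,98.3)])
def f(q): return (proj("top",W(q,[[-.07,.11,.109],[-.07,-.11,.109],lip(q[3],.105),lip(q[3],-.105)]))-uv).ravel()
r=least_squares(f,[.62,.11,.23,1.65]);p=r.x;print(p,r.fun)
print(I(p,[[.5915,.3427,0],[.7287,-.09,0],[.57,-.126,0]]))
print("side check",proj("side",W(p,[[-.07,.11,.109],lip(p[3],.105),lip(p[3],-.105)])))
print("hinge lip",W(p,[[.065,0,.11],lip(p[3]),lip(0)]))
np.save("p.npy",p)
E
```

```text
[0.6096 0.1162 0.2806 1.6413] [-1.6322  0.7432  0.8264 -0.5769 -0.1591  0.2392  0.8586 -0.4559]
[[ 0.0453  0.2226  0.    ]
 [ 0.0574 -0.2311  0.    ]
 [-0.1051 -0.2218  0.    ]]
side check [[327.8144 235.5164]
 [251.9041 164.2775]
 [257.137  127.8944]]
hinge lip [[0.672  0.1342 0.11  ]
 [0.6835 0.1375 0.2801]
 [0.5087 0.0871 0.1105]]
```

Emit:
step_arm(
  rows=[
    {"delta_pos": [2,5,10],"yaw": 0.15},
    {"delta_pos": [4,10,16],"yaw": 0.3},
    {"delta_pos": [5,15,20],"yaw": 0.45},
    {"delta_pos": [6,20,21],"yaw": 0.6},
    {"delta_pos": [7,25,21],"yaw": 0.75},
  ],
  gripper=100,
)

```text
clock: 0.6
tcp_pos: [0.3393, -0.4434, 0.4122]
tcp_rot: [-1.552, 0.293, -0.293]
wrist_force: [1.3, -0.7, -0.2]
gripper_width: 1.001
```

Emit:
step_arm(
  rows=[
    {"delta_pos": [2,5,0],"yaw": 0.14},
    {"delta_pos": [4,10,0],"yaw": 0.28},
    {"delta_pos": [6,15,0],"yaw": 0.42},
    {"delta_pos": [8,20,0],"yaw": 0.55},
    {"delta_pos": [9,25,0],"yaw": 0.65},
  ],
)

```text
clock: 1.1
tcp_pos: [0.4257, -0.2078, 0.4119]
tcp_rot: [-1.561, -0.222, 0.221]
wrist_force: [1.0, -0.0, -0.3]
gripper_width: 1.001
```

Emit:
step_arm(
  rows=[
    {"delta_pos": [1,5,0],"yaw": 0},
    {"delta_pos": [2,10,0],"yaw": 0},
    {"delta_pos": [3,15,0],"yaw": 0},
    {"delta_pos": [4,20,0],"yaw": 0},
    {"delta_pos": [5,25,1],"yaw": 0},
  ],
)

```text
clock: 1.6
tcp_pos: [0.4734, 0.0364, 0.4197]
tcp_rot: [-1.561, -0.22, 0.223]
wrist_force: [1.4, 0.2, -0.3]
gripper_width: 1.0
```

Emit:
step_arm(
  rows=[
    {"delta_pos": [0,4,5],"yaw": 0},
    {"delta_pos": [0,6,10],"yaw": 0},
    {"delta_pos": [0,6,20],"yaw": 0},
    {"delta_pos": [0,6,40],"yaw": 0},
    {"delta_pos": [0,6,60],"yaw": 0},
  ],
)

```text
clock: 2.1
tcp_pos: [0.4727, 0.0934, 0.6554]
tcp_rot: [-1.561, -0.22, 0.223]
wrist_force: [1.5, 0.2, 0.9]
gripper_width: 0.997
```

Emit:
step_arm(
  rows=[
    {"delta_pos": [60,12,0],"yaw": 0},
    {"delta_pos": [60,12,0],"yaw": 0},
    {"delta_pos": [60,12,0],"yaw": 0},
    {"delta_pos": [60,12,0],"yaw": 0},
    {"delta_pos": [60,12,0],"yaw": 0},
  ],
)

```text
clock: 2.6
tcp_pos: [0.6199, 0.1097, 0.6386]
tcp_rot: [-1.551, -0.213, 0.22]
wrist_force: [1.7, -1.2, -1.0]
gripper_width: 1.001
```

Emit:
step_arm(
  rows=[
    {"delta_pos": [60,12,0],"yaw": 0},
    {"delta_pos": [60,12,0],"yaw": 0},
    {"delta_pos": [60,12,0],"yaw": 0},
    {"delta_pos": [60,12,0],"yaw": 0},
    {"delta_pos": [60,12,0],"yaw": 0},
  ],
)

```text
clock: 3.1
tcp_pos: [0.7974, 0.1475, 0.5527]
tcp_rot: [-1.549, -0.244, 0.189]
wrist_force: [-0.4, -1.0, 0.3]
gripper_width: 1.001
```

```bash
python3 -c "
from h import *
s=bot.read_state();print(s['joint_positions'],s['tcp_pos'],R.from_rotvec(s['tcp_rot']).as_matrix())"
```

```text
[-0.3424  0.7346  0.3272  0.4737 -0.2439  1.915   0.0889] [0.7974 0.1475 0.5527] [[ 0.9615  0.0334 -0.2728]
 [ 0.2724  0.0155  0.9621]
 [ 0.0363 -0.9993  0.0058]]
```

Emit:
step_arm(
  rows=[
    {"delta_pos": [60,12,60],"yaw": 0},
    {"delta_pos": [60,12,60],"yaw": 0},
    {"delta_pos": [60,12,60],"yaw": 0},
    {"delta_pos": [60,12,60],"yaw": 0},
    {"delta_pos": [60,12,60],"yaw": 0},
  ],
)

```text
clock: 3.6
tcp_pos: [0.8177, 0.1546, 0.5694]
tcp_rot: [-1.543, -0.293, 0.139]
wrist_force: [-0.0, 0.4, 0.7]
gripper_width: 1.0
```

Emit:
step_arm(
  rows=[
    {"delta_pos": [60,12,60],"yaw": 0},
    {"delta_pos": [60,12,60],"yaw": 0},
    {"delta_pos": [60,12,60],"yaw": 0},
    {"delta_pos": [60,12,60],"yaw": 0},
    {"delta_pos": [60,12,60],"yaw": 0},
  ],
)

```text
clock: 4.1
tcp_pos: [0.8345, 0.1602, 0.5823]
tcp_rot: [-1.539, -0.334, 0.096]
wrist_force: [-0.2, 0.2, -0.3]
gripper_width: 0.999
```

```bash
python3 -c "
from h import *
s=bot.read_state();print(s['joint_positions'],s['tcp_pos'],R.from_rotvec(s['tcp_rot']).as_matrix())"
```

```text
[-0.33    0.8048  0.4266  0.2901 -0.356   1.9153  0.0763] [0.8345 0.1602 0.5823] [[ 0.9511  0.1471 -0.2717]
 [ 0.269   0.0386  0.9624]
 [ 0.152  -0.9884 -0.0029]]
```

Emit:
step_arm(
  rows=[
    {"delta_pos": [60,12,60],"yaw": 0},
    {"delta_pos": [60,12,60],"yaw": 0},
  ],
)

```text
clock: 4.3
tcp_pos: [0.8429, 0.1629, 0.5962]
tcp_rot: [-1.533, -0.367, 0.063]
wrist_force: [0.2, -0.9, -0.2]
gripper_width: 0.999
```

Emit:
step_arm(
  rows=[
    {"delta_pos": [60,12,60],"yaw": 0},
    {"delta_pos": [60,12,60],"yaw": 0},
  ],
)

```text
clock: 4.5
tcp_pos: [0.8473, 0.1631, 0.6083]
tcp_rot: [-1.528, -0.395, 0.034]
wrist_force: [0.1, 0.2, -0.0]
gripper_width: 0.998
```

Emit:
step_arm(
  rows=[
    {"delta_pos": [60,12,60],"yaw": 0},
    {"delta_pos": [60,12,60],"yaw": 0},
  ],
)

```text
clock: 4.7
tcp_pos: [0.8507, 0.1632, 0.6225]
tcp_rot: [-1.528, -0.424, 0.001]
wrist_force: [0.4, 0.2, -0.5]
gripper_width: 1.0
```

Emit:
step_arm(
  rows=[
    {"delta_pos": [60,12,60],"yaw": 0},
    {"delta_pos": [60,12,60],"yaw": 0},
  ],
)

```text
clock: 4.9
tcp_pos: [0.8497, 0.1663, 0.6374]
tcp_rot: [-1.519, -0.45, -0.021]
wrist_force: [-0.3, 0.9, -0.2]
gripper_width: 0.997
```

```bash
python3 -c "
from h import *
s=bot.read_state();print(s['joint_positions'],s['tcp_pos'],R.from_rotvec(s['tcp_rot']).as_matrix())"
```

```text
[-0.3801  0.8758  1.4527  0.2417 -1.313   1.9153  0.1749] [0.8497 0.1663 0.6374] [[ 0.918   0.2896 -0.2711]
 [ 0.2626  0.0685  0.9625]
 [ 0.2973 -0.9547 -0.0132]]
```

Emit:
step_arm(
  rows=[
    {"delta_pos": [60,12,60],"yaw": 0},
    {"delta_pos": [60,12,60],"yaw": 0},
  ],
)

```text
clock: 5.1
tcp_pos: [0.8413, 0.1613, 0.6589]
tcp_rot: [-1.516, -0.467, -0.043]
wrist_force: [-0.3, -0.0, 0.9]
gripper_width: 1.003
```

Emit:
step_arm(
  rows=[
    {"delta_pos": [60,12,60],"yaw": 0},
    {"delta_pos": [60,12,60],"yaw": 0},
  ],
)

```text
clock: 5.3
tcp_pos: [0.8325, 0.1602, 0.6783]
tcp_rot: [-1.512, -0.484, -0.061]
wrist_force: [0.2, 1.0, 0.4]
gripper_width: 1.001
```

Emit:
step_arm(
  rows=[
    {"delta_pos": [60,12,60],"yaw": 0},
    {"delta_pos": [60,12,60],"yaw": 0},
  ],
)

```text
clock: 5.5
tcp_pos: [0.8243, 0.1587, 0.6957]
tcp_rot: [-1.506, -0.499, -0.077]
wrist_force: [0.7, 0.5, -0.1]
gripper_width: 1.002
```

```bash
python3 -c "
from h import *
s=bot.read_state();print(s['joint_positions'],s['tcp_pos'],R.from_rotvec(s['tcp_rot']).as_matrix())"
```

```text
[-0.3881  0.8061  1.4546  0.2419 -1.3004  1.9153  0.1727] [0.8243 0.1587 0.6957] [[ 0.8972  0.3518 -0.2669]
 [ 0.2544  0.0823  0.9636]
 [ 0.361  -0.9324 -0.0156]]
```

```bash
cat >> h.py <<'E'
def tool():
    s=bot.read_state(); M=R.from_rotvec(s["tcp_rot"]).as_matrix(); p=np.load("p.npy")
    B=np.array([[np.cos(p[2]),np.sin(p[2]),0],[0,0,1]])
    u=B@M[:,0]; v=B@M[:,1]; return s,p,u/np.linalg.norm(u),v/np.linalg.norm(v)
def front(t,d,g,u,v):   # TCP (inc xz) with the lip on the front pad, d short of the tip
    L=np.array(lip(t))[[0,2]]; return L+(d-.017)*v+g/2*u
def rear(t,z,g,u,v):  # TCP with rear pad touching the back at angle t, TCP at height z
    n=np.array([np.sin(t),np.cos(t)]); L=lambda r:np.array(lip(t,0,r))[[0,2]]
    C=[L(.17)+.006*n,L(.162)+.009*n]; U=max(c@u for c in C)-g/2
    x=(U-z*u[1])/u[0]; tip=np.array([x,z])+.017*v+g/2*u     # also tip on amber face
    a=(tip-np.array([.065,.1105]))@n-.009
    if a<0 and ((tip-L(0))@np.array([-np.cos(t),np.sin(t)])>0): x-=a/n[0]
    return np.array([x,z])
def depth(T,t,v): return (T+.017*v-np.array(lip(t))[[0,2]])@v
def world(T,y=0): 
    return W(np.load("p.npy"),[T[0],y,T[1]])[0]
E
python3 - <<'E'
from h import *
from scipy.optimize import brentq
s,p,u,v=tool(); print("u",u,"v",v,"inc tcp",I(p,s["tcp_pos"]))
for g in(.04,.045,.05):
  for z in (.255,.265):
    for t in (1.64,1.4,1.3,1.2):
        T=rear(t,z,g,u,v)
        # catch angle: lip reaches front pad, or tip meets inner face
        pad=lambda a:(np.array(lip(a))[[0,2]]-T)@u+g/2
        tip=T+.017*v-g/2*u; ta=np.arctan2(tip[1]-.1105,.065-tip[0])
        a=brentq(pad,.3,1.64); dd=depth(T,a,v)
        print(g,z,t,T,"d",round(depth(T,t,v),4),"catch pad",round(a,3),"d",round(dd,4),"tip",round(ta,3))
E
```

```text
u [0.9326 0.361 ] v [ 0.3609 -0.9326] inc tcp [[ 0.2181 -0.0186  0.6957]]
0.04 0.255 1.64 [0.0708 0.255 ] d 0.0383 catch pad 1.425 d 0.0501 tip 1.516
0.04 0.255 1.4 [0.0313 0.255 ] d 0.0368 catch pad 1.206 d 0.0401 tip 1.207
0.04 0.255 1.3 [0.0143 0.255 ] d 0.0331 catch pad 1.112 d 0.0333 tip 1.091
0.04 0.255 1.2 [-0.003  0.255] d 0.0277 catch pad 1.017 d 0.0248 tip 0.986
0.04 0.265 1.64 [0.067 0.265] d 0.0275 catch pad 1.425 d 0.0394 tip 1.491
0.04 0.265 1.4 [0.0275 0.265 ] d 0.026 catch pad 1.206 d 0.0294 tip 1.207
0.04 0.265 1.3 [0.0104 0.265 ] d 0.0224 catch pad 1.112 d 0.0225 tip 1.099
0.04 0.265 1.2 [-0.0068  0.265 ] d 0.017 catch pad 1.017 d 0.0141 tip 1.0
0.045 0.255 1.64 [0.0682 0.255 ] d 0.0373 catch pad 1.395 d 0.0502 tip 1.474
0.045 0.255 1.4 [0.0287 0.255 ] d 0.0358 catch pad 1.177 d 0.0391 tip 1.169
0.045 0.255 1.3 [0.0116 0.255 ] d 0.0322 catch pad 1.083 d 0.0318 tip 1.056
0.045 0.255 1.2 [-0.0056  0.255 ] d 0.0267 catch pad 0.987 d 0.0228 tip 0.954
0.045 0.265 1.64 [0.0643 0.265 ] d 0.0266 catch pad 1.395 d 0.0395 tip 1.452
0.045 0.265 1.4 [0.0248 0.265 ] d 0.0251 catch pad 1.177 d 0.0283 tip 1.172
0.045 0.265 1.3 [0.0078 0.265 ] d 0.0214 catch pad 1.083 d 0.0211 tip 1.066
0.045 0.265 1.2 [-0.0095  0.265 ] d 0.016 catch pad 0.987 d 0.0121 tip 0.97
0.05 0.255 1.64 [0.0655 0.255 ] d 0.0363 catch pad 1.365 d 0.0502 tip 1.432
0.05 0.255 1.4 [0.026 0.255] d 0.0348 catch pad 1.147 d 0.0379 tip 1.132
0.05 0.255 1.3 [0.009 0.255] d 0.0312 catch pad 1.053 d 0.0301 tip 1.021
0.05 0.255 1.2 [-0.0083  0.255 ] d 0.0258 catch pad 0.957 d 0.0207 tip 0.923
0.05 0.265 1.64 [0.0616 0.265 ] d 0.0256 catch pad 1.365 d 0.0394 tip 1.413
0.05 0.265 1.4 [0.0221 0.265 ] d 0.0241 catch pad 1.147 d 0.0272 tip 1.137
0.05 0.265 1.3 [0.0051 0.265 ] d 0.0205 catch pad 1.053 d 0.0194 tip 1.034
0.05 0.265 1.2 [-0.0122  0.265 ] d 0.015 catch pad 0.957 d 0.01 tip 0.941
```

Run:
```python
from h import *
s,p,u,v=tool()
for T in [(.077,.36),(.077,.258),(.03,.258),(.005,.258),(-.008,.258)]: print(T,world(T),(world(T)-s["tcp_pos"])*100)
```

```text
(0.077, 0.36) [0.6836 0.1375 0.36  ] [-14.0718  -2.1187 -33.5732]
(0.077, 0.258) [0.6836 0.1375 0.258 ] [-14.0718  -2.1187 -43.7732]
(0.03, 0.258) [0.6384 0.1245 0.258 ] [-18.588   -3.4202 -43.7732]
(0.005, 0.258) [0.6144 0.1176 0.258 ] [-20.9903  -4.1125 -43.7732]
(-0.008, 0.258) [0.6019 0.114  0.258 ] [-22.2394  -4.4725 -43.7732]
```

Emit:
step_arm(
  rows=[
    {"delta_pos": [-3,0,-2],"yaw": 0},
    {"delta_pos": [-6,-0.5,-6],"yaw": 0},
    {"delta_pos": [-9,-1,-10],"yaw": 0},
    {"delta_pos": [-12,-1.5,-13],"yaw": 0},
    {"delta_pos": [-14,-2,-16],"yaw": 0},
  ],
  gripper=51,
)

```text
clock: 6.0
tcp_pos: [0.7007, 0.1428, 0.5568]
tcp_rot: [-1.507, -0.499, -0.074]
wrist_force: [-0.1, 0.2, 2.3]
gripper_width: 0.583
```

Run:
```python
from h import *
s,p,u,v=tool()
print(u,v,s["joint_positions"],s["gripper_width"],s["tcp_pos"],(world((.077,.38))-s["tcp_pos"])*100)
```

```text
[0.9333 0.3592] [ 0.3591 -0.9333] [-1.1389  0.5103  1.434   1.302  -0.6592  1.4013  0.4571] 0.5831603422503208 [0.7007 0.1428 0.5568] [ -1.7164  -0.526  -17.6793]
```

Emit:
step_arm(
  rows=[
    {"delta_pos": [-0.5,0,-4],"yaw": 0},
    {"delta_pos": [-1,-0.3,-8],"yaw": 0},
    {"delta_pos": [-1.5,-0.5,-12],"yaw": 0},
    {"delta_pos": [-1.7,-0.5,-15],"yaw": 0},
    {"delta_pos": [-1.7,-0.5,-17],"yaw": 0},
  ],
)

```text
clock: 6.5
tcp_pos: [0.682, 0.1381, 0.384]
tcp_rot: [-1.506, -0.497, -0.071]
wrist_force: [0.4, 0.4, 1.1]
gripper_width: 0.509
```

Run:
```python
from h import *
s,p,u,v=tool()
print(u,v,s["joint_positions"],s["gripper_width"],s["tcp_pos"],(world((.077,.258))-s["tcp_pos"])*100)
a=bot.snapshot("side");b=bot.snapshot("top");cv2.imwrite("pics/two.png",np.vstack([a[:280],b[:300]])[:,:,::-1])
```

```text
[0.9344 0.3564] [ 0.3563 -0.9344] [-1.2179  0.5304  1.373   1.6729 -0.7141  1.0616  0.5733] 0.5088690647412524 [0.682  0.1381 0.384 ] [  0.1523  -0.0575 -12.5976]
```

View pics/two.png

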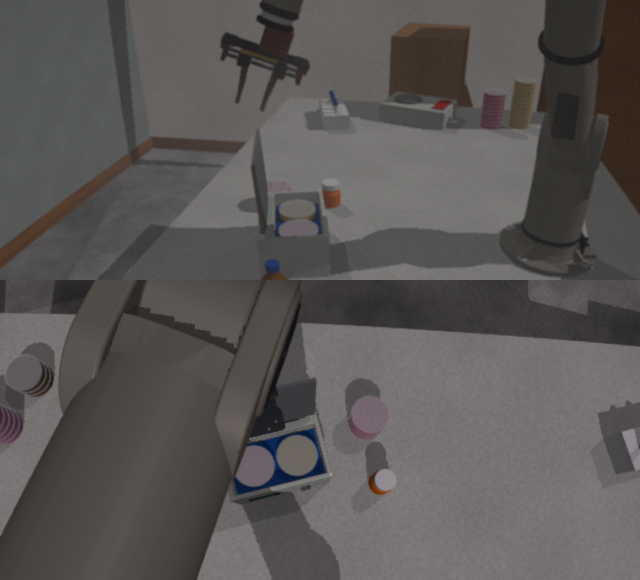

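Side view (upper half): the hand is tilted, with the tips at (238,103) and (266,108) on either side of the cover's top edge near (259,131). The arm is high and to the left, clear of the bystanders. I'll descend, straddling the cover.

Emit:
step_arm(
  rows=[
    {"delta_pos": [0.1,0,-2],"yaw": 0},
    {"delta_pos": [0.1,0,-4],"yaw": 0},
    {"delta_pos": [0.1,0,-6],"yaw": 0},
    {"delta_pos": [0.1,0,-8],"yaw": 0},
    {"delta_pos": [0.1,0,-8.5],"yaw": 0},
  ],
)

```text
clock: 7.1
tcp_pos: [0.6825, 0.1384, 0.2979]
tcp_rot: [-1.507, -0.494, -0.069]
wrist_force: [-0.4, 0.7, 0.2]
gripper_width: 0.511
```

Run:
```python
from h import *
s,p,u,v=tool()
print(u,v,s["gripper_width"],s["tcp_pos"],(world((.077,.258))-s["tcp_pos"])*100)
a=bot.snapshot("side");c=cv2.resize(a[60:260,180:360],None,fx=2.8,fy=2.8,interpolation=cv2.INTER_CUBIC);cv2.imwrite("pics/s2.png",c[:,:,::-1])
T=I(p,s["tcp_pos"])[0]
for sg in(-1,1):
    q=np.array([T[0],T[2]])+.017*v+sg*.0225*u; print(proj("side",W(p,[q[0],T[1],q[1]])))
print(proj("side",W(p,[lip(1.64,.105),lip(1.64,-.105),lip(1.64,0),[.065,.105,.1105]])))
```

```text
[0.9355 0.3532] [ 0.3532 -0.9356] 0.5114296894441024 [0.6825 0.1384 0.2979] [ 0.1093 -0.0846 -3.99  ]
[[262.2764 146.8705]]
[[242.1073 140.8951]]
[[252.0171 164.2649]
 [257.2312 127.8838]
 [254.8477 144.4048]
 [264.3511 236.9267]]
```

View pics/s2.png

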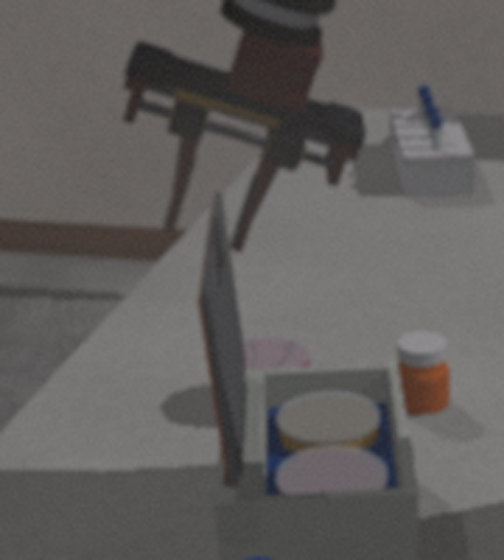

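Crop: cover top corners at (257.9,128.9) and (252.1,167), front tip (265,149), rear tip (241,141), all within 3 px of the prediction. I'll descend further and then tip it.

Emit:
step_arm(
  rows=[
    {"delta_pos": [0.1,0,-2],"yaw": 0},
    {"delta_pos": [0.1,-0.1,-4],"yaw": 0},
    {"delta_pos": [0.1,-0.1,-4],"yaw": 0},
  ],
)

```text
clock: 7.45
tcp_pos: [0.6831, 0.1373, 0.2575]
tcp_rot: [-1.507, -0.493, -0.068]
wrist_force: [-0.6, 0.2, 0.1]
gripper_width: 0.509
```

Emit:
step_arm(
  rows=[
    {"delta_pos": [-0.9,-0.3,0],"yaw": 0},
    {"delta_pos": [-1.8,-0.5,0],"yaw": 0},
    {"delta_pos": [-2.7,-0.8,0],"yaw": 0},
    {"delta_pos": [-3.6,-1.0,0],"yaw": 0},
    {"delta_pos": [-4.3,-1.2,0],"yaw": 0},
  ],
)

```text
clock: 7.95
tcp_pos: [0.6392, 0.1251, 0.2579]
tcp_rot: [-1.506, -0.493, -0.068]
wrist_force: [-0.1, -0.2, -0.0]
gripper_width: 0.509
```

Run:
```python
from h import *
s,p,u,v=tool()
T=I(p,s["tcp_pos"])[0]; print(u,v,s["gripper_width"],s["tcp_pos"],T,s["wrist_force"],(world((-.008,.258))-s["tcp_pos"])*100)
for t in(1.5,1.45,1.4,1.35,1.3): print(t,rear(t,T[2],.045,u,v))
a=bot.snapshot("side");c=cv2.resize(a[60:260,180:360],None,fx=2.8,fy=2.8,interpolation=cv2.INTER_CUBIC);cv2.imwrite("pics/s3.png",c[:,:,::-1])
```

```text
[0.9359 0.3522] [ 0.3521 -0.9359] 0.5085047974865301 [0.6392 0.1251 0.2579] [0.031  0.0003 0.2579] [-0.0887 -0.2236 -0.0065] [-3.7352 -1.1122  0.0114]
1.5 [0.0441 0.2579]
1.45 [0.0358 0.2579]
1.4 [0.0275 0.2579]
1.35 [0.019  0.2579]
1.3 [0.0105 0.2579]
```

View pics/s3.png

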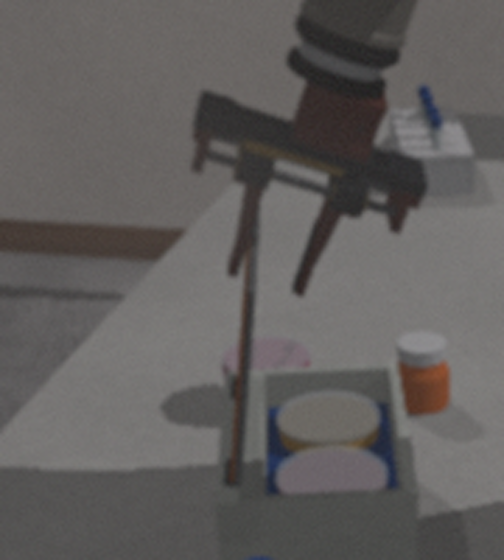

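The cover is at about 1.42 rad, with the rear finger behind it (tip at crop (235,273)) and the front finger waiting ahead (300,292). I'll keep tipping.

Emit:
step_arm(
  rows=[
    {"delta_pos": [-0.5,-0.15,0],"yaw": 0},
    {"delta_pos": [-1.0,-0.3,0],"yaw": 0},
    {"delta_pos": [-1.4,-0.4,0],"yaw": 0},
    {"delta_pos": [-1.9,-0.55,0],"yaw": 0},
    {"delta_pos": [-2.3,-0.7,0],"yaw": 0},
  ],
)

```text
clock: 8.5
tcp_pos: [0.6149, 0.1176, 0.2573]
tcp_rot: [-1.506, -0.492, -0.067]
wrist_force: [-0.3, 0.3, -0.6]
gripper_width: 0.509
```

Emit:
step_arm(
  rows=[
    {"delta_pos": [-0.4,-0.1,0],"yaw": 0},
    {"delta_pos": [-0.8,-0.2,0],"yaw": 0},
    {"delta_pos": [-1.2,-0.35,0],"yaw": 0},
    {"delta_pos": [-1.2,-0.35,0],"yaw": 0},
  ],
)

```text
clock: 8.9
tcp_pos: [0.6023, 0.1139, 0.2572]
tcp_rot: [-1.506, -0.491, -0.067]
wrist_force: [-1.1, -0.2, 0.4]
gripper_width: 0.513
```

Run:
```python
from h import *
s,p,u,v=tool()
T=I(p,s["tcp_pos"])[0]; print(u,v,s["gripper_width"],s["tcp_pos"],T,s["wrist_force"])
from scipy.optimize import brentq
t=brentq(lambda a:(np.array(lip(a))[[0,2]]-T[[0,2]])@u+.0225,.3,1.6);print("pad catch angle",t,"d",depth(T[[0,2]],t,v))
a=bot.snapshot("side");c=cv2.resize(a[60:260,180:360],None,fx=2.8,fy=2.8,interpolation=cv2.INTER_CUBIC);cv2.imwrite("pics/s4.png",c[:,:,::-1])
```

```text
[0.9366 0.3504] [ 0.3503 -0.9366] 0.5127164487120668 [0.6023 0.1139 0.2572] [-0.0076 -0.0002  0.2572] [-1.096  -0.1837  0.3727]
pad catch angle 0.9805093585025811 d 0.01961194047703124
```

View pics/s4.png

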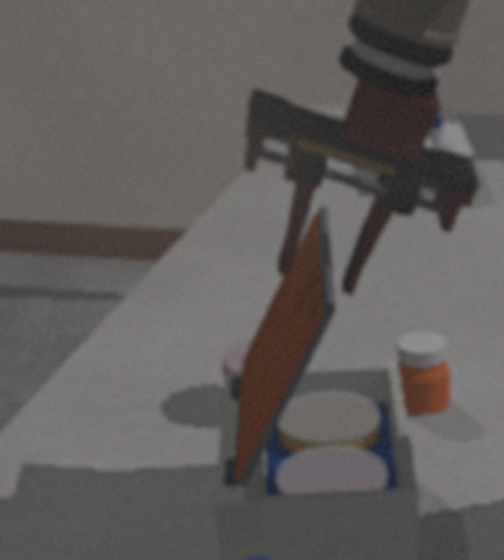

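Run:
```python
from h import *
from scipy.optimize import brentq
s,p,u,v=tool(); T=I(p,s["tcp_pos"])[0][[0,2]]
for a in(1.15,1.05,.98,.9): print(a,proj("side",W(p,[lip(a,.105),lip(a,-.105)])).round(1).tolist())
t=brentq(lambda a:(np.array(lip(a))[[0,2]]-T)@u+.044,.3,1.6);print("open at hold: angle",t,"d",depth(T,t,v))
prev=world(T)
for i,t in enumerate([.85,.75,.65,.55,.45,.35,.25,.15,.08,.03,0,-.03]):
    d=.018-.008*min(1,i/8); F=front(t,d,.088,u,v); w=world(F); print(t,F,((w-prev)*100).round(2), "from T",((w-world(T))*100).round(2)); prev=w
```

```text
1.15 [[293.8, 169.0], [292.0, 132.1]]
1.05 [[301.5, 172.2], [298.5, 134.9]]
0.98 [[306.7, 174.8], [302.8, 137.2]]
0.9 [[312.3, 178.2], [307.5, 140.2]]
open at hold: angle 0.8507496311687214 d 0.01318824179079812
0.85 [-0.0056  0.2527] [ 0.15  0.04 -0.46] from T [ 0.15  0.04 -0.46]
0.75 [-0.0182  0.2418] [-1.21 -0.35 -1.09] from T [-1.05 -0.3  -1.55]
0.65 [-0.0295  0.2298] [-1.09 -0.31 -1.21] from T [-2.14 -0.62 -2.76]
0.55 [-0.0394  0.2167] [-0.96 -0.28 -1.31] from T [-3.09 -0.89 -4.06]
0.45 [-0.0479  0.2027] [-0.82 -0.24 -1.4 ] from T [-3.91 -1.13 -5.46]
0.35 [-0.0549  0.188 ] [-0.67 -0.19 -1.47] from T [-4.58 -1.32 -6.93]
0.25 [-0.0603  0.1727] [-0.52 -0.15 -1.53] from T [-5.1  -1.47 -8.46]
0.15 [-0.064  0.157] [-0.36 -0.1  -1.57] from T [ -5.45  -1.57 -10.03]
0.08 [-0.0657  0.1461] [-0.16 -0.05 -1.09] from T [ -5.62  -1.62 -11.12]
0.03 [-0.0662  0.1376] [-0.04 -0.01 -0.85] from T [ -5.66  -1.63 -11.97]
0 [-0.0662  0.1325] [-0.01 -0.   -0.51] from T [ -5.67  -1.63 -12.48]
-0.03 [-0.0662  0.1274] [ 0.01  0.   -0.51] from T [ -5.66  -1.63 -12.99]
```

Run:
```python
from h import *
a=bot.snapshot("side");b=bot.snapshot("side");print(bot.read_state()["clock"],bot.read_state()["wrist_force"])
o=cv2.imread("pics/s4.png")[:,:,::-1]
f=lambda a:cv2.resize(a[60:260,180:360],None,fx=2.8,fy=2.8,interpolation=cv2.INTER_CUBIC)
c=f(b); print("max moved",np.percentile(cv2.absdiff(c,o)[190:480,200:360],[99,100]),np.percentile(cv2.absdiff(f(a),c)[190:480,200:360],[99,100]))
cv2.imwrite("pics/s5.png",cv2.resize(b[100:250,220:340],None,fx=5,fy=4,interpolation=cv2.INTER_CUBIC)[:,:,::-1])
```

```text
9.05 [-1.8375 -0.6938  1.1925]
max moved [74. 87.] [27. 44.]
```

View pics/s5.png

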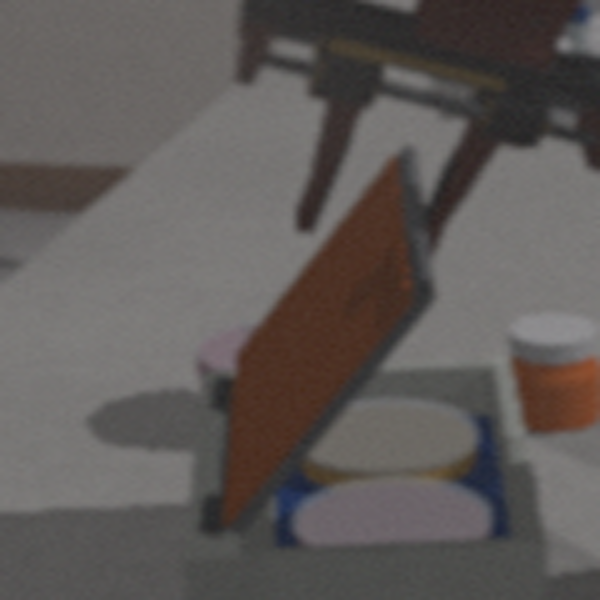

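Crop: the near corner is now at full-image (306.6,173.8), so about 0.98 rad. The cover is resting on the front finger, above half-way. I'll open the jaws so the rear finger keeps clear, and the front finger lets the cover down gently.

Emit:
step_arm(
  rows=[
    {"delta_pos": [0,0,0],"yaw": 0},
    {"delta_pos": [0,0,-0.1],"yaw": 0},
    {"delta_pos": [0,0,-0.3],"yaw": 0},
    {"delta_pos": [0,0,-0.4],"yaw": 0},
    {"delta_pos": [0,0,-0.5],"yaw": 0},
  ],
  gripper=100,
)

```text
clock: 9.55
tcp_pos: [0.6025, 0.1141, 0.2518]
tcp_rot: [-1.506, -0.491, -0.066]
wrist_force: [-0.1, -0.0, -0.3]
gripper_width: 0.928
```

Run:
```python
from h import *
from scipy.optimize import brentq
s,p,u,v=tool(); T=I(p,s["tcp_pos"])[0][[0,2]];g=.088*s["gripper_width"]
t=brentq(lambda a:(np.array(lip(a))[[0,2]]-T)@u+g/2,-.3,1.6);print(g,"angle",t,"d",depth(T,t,v),s["wrist_force"])
for i,t in enumerate([.75,.65,.55,.45,.35,.25,.15,.08,.03,0,-.03]):
    d=.018-.008*min(1,i/7); F=front(t,d,.088,u,v); w=world(F); print(t, ((w-s["tcp_pos"])*100).round(2))
```

```text
0.08163849550776199 angle 0.8576601547555076 d 0.018629786385497057 [-0.1283 -0.0458 -0.2525]
0.75 [-1.   -0.28 -1.1 ]
0.65 [-2.09 -0.6  -2.29]
0.55 [-3.05 -0.87 -3.59]
0.45 [-3.87 -1.11 -4.97]
0.35 [-4.55 -1.3  -6.43]
0.25 [-5.07 -1.45 -7.95]
0.15 [-5.43 -1.56 -9.5 ]
0.08 [ -5.6   -1.61 -10.58]
0.03 [ -5.65  -1.62 -11.43]
0 [ -5.65  -1.62 -11.94]
-0.03 [ -5.65  -1.62 -12.45]
```

Emit:
step_arm(
  rows=[
    {"delta_pos": [0,0,0],"yaw": 0},
    {"delta_pos": [-0.5,-0.15,-0.55],"yaw": 0},
    {"delta_pos": [-1.0,-0.3,-1.1],"yaw": 0},
    {"delta_pos": [-1.55,-0.45,-1.7],"yaw": 0},
    {"delta_pos": [-2.1,-0.6,-2.3],"yaw": 0},
  ],
)

```text
clock: 10.05
tcp_pos: [0.5807, 0.1078, 0.2281]
tcp_rot: [-1.506, -0.49, -0.066]
wrist_force: [-0.0, -0.5, -2.0]
gripper_width: 1.003
```

Emit:
step_arm(
  rows=[
    {"delta_pos": [-0.5,-0.15,-0.65],"yaw": 0},
    {"delta_pos": [-0.95,-0.3,-1.3],"yaw": 0},
    {"delta_pos": [-1.4,-0.4,-2.0],"yaw": 0},
    {"delta_pos": [-1.8,-0.5,-2.7],"yaw": 0},
  ],
)

```text
clock: 10.45
tcp_pos: [0.5623, 0.1027, 0.2005]
tcp_rot: [-1.507, -0.49, -0.066]
wrist_force: [-0.7, -0.4, -2.0]
gripper_width: 0.995
```

```bash
cat >> h.py <<'E'
def report():
    from scipy.optimize import brentq
    s,p,u,v=tool(); T3=I(p,s["tcp_pos"])[0]; T=T3[[0,2]];g=.088*s["gripper_width"]
    t=brentq(lambda a:(np.array(lip(a))[[0,2]]-T)@u+g/2,-.3,1.6);print(g,"u",u,"angle",t,"d",depth(T,t,v),"y",T3[1],s["wrist_force"])
    rt=T+.017*v+g/2*u; n=np.array([np.sin(t),np.cos(t)]); print("rear tip clearance",(rt-[.065,.1105])@n-.009)
    for i,a in enumerate([.45,.35,.25,.2,.15,.1,.05,.02,0,-.03]):
        F=front(a,.014-.004*min(1,i/6),.088,u,v); print(a, ((world(F)-s["tcp_pos"])*100).round(2))
    print(proj("side",W(p,[lip(t,.105),lip(t,-.105)])).round(1).tolist())
E
python3 - <<'E'
from h import *
report()
b=bot.snapshot("side");cv2.imwrite("pics/s6.png",cv2.resize(b[100:250,220:360],None,fx=4,fy=4,interpolation=cv2.INTER_CUBIC)[:,:,::-1])
E
```

```text
0.08756936740517608 u [0.937  0.3493] angle 0.4354655162355901 d 0.013848789377505236 y 9.652394431265698e-05 [-0.6667 -0.3607 -2.0452]
rear tip clearance 0.04361854737416441
0.45 [0.13 0.03 0.22]
0.35 [-0.53 -0.16 -1.29]
0.25 [-1.03 -0.31 -2.85]
0.2 [-1.24 -0.37 -3.61]
0.15 [-1.4  -0.41 -4.39]
0.1 [-1.53 -0.45 -5.17]
0.05 [-1.61 -0.47 -5.95]
0.02 [-1.63 -0.48 -6.46]
0 [-1.63 -0.48 -6.8 ]
-0.03 [-1.62 -0.48 -7.31]
[[336.5, 203.9], [328.0, 162.7]]
```

View pics/s6.png

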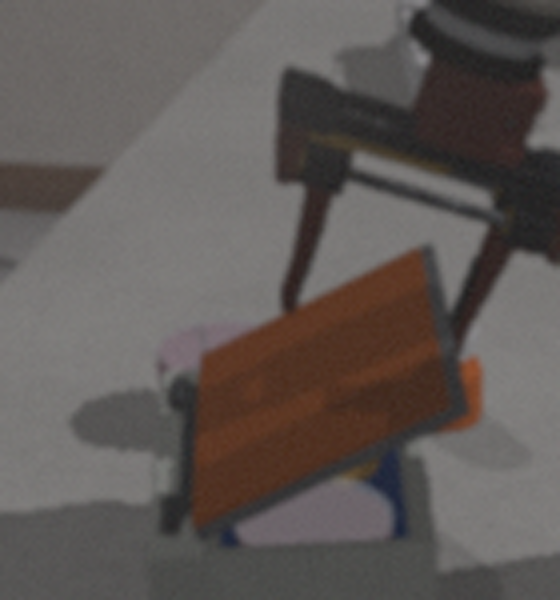

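The near corner is at (335.8,203.8), against (336.5,203.9) predicted. The cover is resting on the front finger at 0.435 rad, with the rear finger well clear. I'll continue, slower towards the end.

Emit:
step_arm(
  rows=[
    {"delta_pos": [-0.25,-0.07,-0.6],"yaw": 0},
    {"delta_pos": [-0.5,-0.15,-1.25],"yaw": 0},
    {"delta_pos": [-0.75,-0.22,-1.9],"yaw": 0},
    {"delta_pos": [-0.95,-0.28,-2.55],"yaw": 0},
    {"delta_pos": [-1.1,-0.33,-3.1],"yaw": 0},
  ],
)

```text
clock: 11.0
tcp_pos: [0.5499, 0.0991, 0.1678]
tcp_rot: [-1.507, -0.489, -0.064]
wrist_force: [-0.3, -0.2, -1.5]
gripper_width: 1.0
```

Emit:
step_arm(
  rows=[
    {"delta_pos": [-0.13,-0.04,-0.5],"yaw": 0},
    {"delta_pos": [-0.24,-0.07,-0.95],"yaw": 0},
    {"delta_pos": [-0.33,-0.1,-1.4],"yaw": 0},
    {"delta_pos": [-0.4,-0.12,-1.8],"yaw": 0},
  ],
)

```text
clock: 11.4
tcp_pos: [0.5459, 0.0979, 0.1494]
tcp_rot: [-1.507, -0.489, -0.064]
wrist_force: [-1.8, -0.8, -1.1]
gripper_width: 0.999
```

```bash
python3 -c "
from h import *
report()"
```

```text
0.08789322613798083 u [0.9377 0.3474] angle 0.08913509720503404 d 0.007885492108596721 y 1.5584457202760804e-05 [-1.8284 -0.7686 -1.0993]
rear tip clearance 0.021629059609261307
0.45 [1.77 0.51 5.31]
0.35 [1.11 0.32 3.81]
0.25 [0.61 0.17 2.25]
0.2 [0.4  0.11 1.48]
0.15 [0.24 0.07 0.71]
0.1 [ 0.11  0.03 -0.07]
0.05 [ 0.03  0.01 -0.86]
0.02 [ 0.01  0.   -1.37]
0 [ 0.01  0.   -1.71]
-0.03 [ 0.02  0.   -2.22]
[[343.6, 226.8], [334.2, 183.1]]
```

Emit:
step_arm(
  rows=[
    {"delta_pos": [0,0,-0.25],"yaw": 0},
    {"delta_pos": [0,0,-0.5],"yaw": 0},
    {"delta_pos": [0,0,-0.7],"yaw": 0},
    {"delta_pos": [0,0,-0.85],"yaw": 0},
    {"delta_pos": [0,0,-1.0],"yaw": 0},
  ],
)

```text
clock: 11.9
tcp_pos: [0.5452, 0.0977, 0.1389]
tcp_rot: [-1.507, -0.488, -0.063]
wrist_force: [-4.1, -1.8, -2.0]
gripper_width: 1.004
```

Emit:
step_arm(
  rows=[
    {"delta_pos": [0,0,-0.1],"yaw": 0},
    {"delta_pos": [0,0,-0.2],"yaw": 0},
    {"delta_pos": [0,0,-0.3],"yaw": 0},
    {"delta_pos": [0,0,-0.4],"yaw": 0},
    {"delta_pos": [0,0,-0.5],"yaw": 0},
  ],
)

```text
clock: 12.4
tcp_pos: [0.545, 0.0976, 0.1337]
tcp_rot: [-1.507, -0.487, -0.063]
wrist_force: [-4.3, -1.1, -1.7]
gripper_width: 1.004
```

Emit:
step_arm(
  rows=[
    {"delta_pos": [0,0,-0.1],"yaw": 0},
    {"delta_pos": [0,0,-0.2],"yaw": 0},
    {"delta_pos": [0,0,-0.3],"yaw": 0},
    {"delta_pos": [0,0,-0.4],"yaw": 0},
    {"delta_pos": [0,0,-0.5],"yaw": 0},
  ],
)

```text
clock: 12.9
tcp_pos: [0.5452, 0.0976, 0.1289]
tcp_rot: [-1.507, -0.488, -0.064]
wrist_force: [-4.9, -1.0, 1.6]
gripper_width: 1.002
```

Run:
```python
from h import *
report()
p=np.load("p.npy");print("shut",proj("side",W(p,[lip(0,.105),lip(0,-.105)])))
b=bot.snapshot("side");cv2.imwrite("pics/s7.png",cv2.resize(b[110:260,240:380],None,fx=4,fy=4,interpolation=cv2.INTER_CUBIC)[:,:,::-1])
```

```text
0.08817831484913034 u [0.9381 0.3463] angle -0.037506726437595776 d 0.006892539564701627 y -4.7681064335978324e-05 [-4.8805 -1.0289  1.5576]
rear tip clearance 0.011860454417765903
0.45 [1.84 0.54 7.36]
0.35 [1.18 0.35 5.86]
0.25 [0.68 0.2  4.3 ]
0.2 [0.47 0.14 3.53]
0.15 [0.31 0.09 2.76]
0.1 [0.19 0.06 1.98]
0.05 [0.1  0.03 1.19]
0.02 [0.09 0.03 0.68]
0 [0.08 0.03 0.34]
-0.03 [ 0.09  0.03 -0.17]
[[343.8, 235.3], [334.5, 190.7]]
shut [[343.8858 232.7992]
 [334.5255 188.4245]]
```

View pics/s7.png

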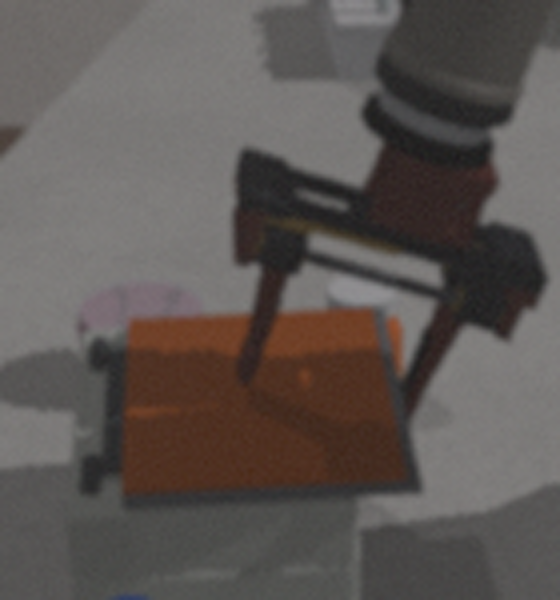

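The near corner is at (345,232.5), against (343.9,232.8) predicted for shut. The vertical force also flipped sign, so the housing now carries the cover. I'll withdraw straight back, then up.

Emit:
step_arm(
  rows=[
    {"delta_pos": [-0.3,-0.1,0],"yaw": 0},
    {"delta_pos": [-0.8,-0.25,0],"yaw": 0},
    {"delta_pos": [-1.5,-0.4,0],"yaw": 0},
    {"delta_pos": [-2.3,-0.65,0.1],"yaw": 0},
    {"delta_pos": [-2.9,-0.85,0.3],"yaw": 0},
  ],
)

```text
clock: 13.45
tcp_pos: [0.5154, 0.0888, 0.1319]
tcp_rot: [-1.507, -0.487, -0.064]
wrist_force: [0.1, -0.2, -0.5]
gripper_width: 0.997
```

Emit:
step_arm(
  rows=[
    {"delta_pos": [-1,-0.3,2],"yaw": 0},
    {"delta_pos": [-2,-0.6,5],"yaw": 0},
    {"delta_pos": [-3,-0.8,9],"yaw": 0},
    {"delta_pos": [-4,-1.1,13],"yaw": 0},
    {"delta_pos": [-5,-1.4,17],"yaw": 0},
  ],
)

```text
clock: 13.95
tcp_pos: [0.4587, 0.0894, 0.1987]
tcp_rot: [-1.488, -0.421, 0.016]
wrist_force: [-0.7, -0.7, -1.3]
gripper_width: 0.999
```

Emit:
step_arm(
  rows=[
    {"delta_pos": [0,0,2],"yaw": 0},
    {"delta_pos": [0,0,2],"yaw": 0},
    {"delta_pos": [0,0,2],"yaw": 0},
  ],
)

```text
clock: 14.25
tcp_pos: [0.4583, 0.0904, 0.2186]
tcp_rot: [-1.484, -0.422, 0.017]
wrist_force: [-0.0, 0.3, 0.7]
gripper_width: 0.996
```

Run:
```python
from h import *
s=bot.read_state();print(s["clock"],s["wrist_force"],s["qd"],s["tcp_pos"])
b=bot.snapshot("side");t=bot.snapshot("top");cv2.imwrite("pics/s8.png",np.vstack([cv2.resize(b[120:330,200:400],None,fx=2,fy=1.43),t[:300:1,:400]])[:,:,::-1])
p=np.load("p.npy");print("shut side",proj("side",W(p,[lip(0,.105),lip(0,-.105)])),"top",proj("top",W(p,[lip(0,.105),lip(0,-.105)])))
```

```text
14.25 [-0.0385  0.2894  0.657 ] [ 0.0076  0.0613 -0.0052  0.0113 -0.014  -0.0003  0.0044] [0.4583 0.0904 0.2186]
shut side [[343.8858 232.7992]
 [334.5255 188.4245]] top [[236.7364 235.831 ]
 [335.1221 210.9046]]
```

View pics/s8.png

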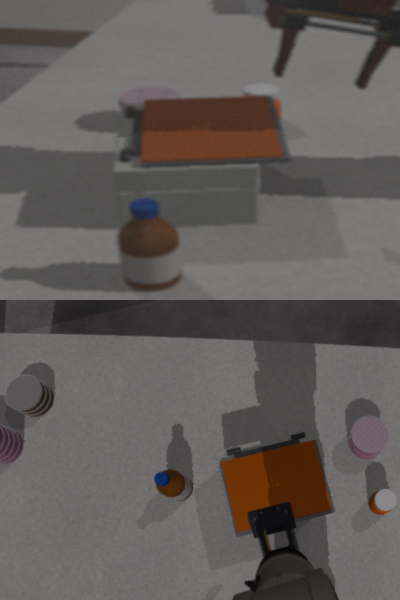

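The cover is flat and shut, and the hand hangs clear in front. Bottle, jar and dishes are at the same pixels as at the start: (173,184), (382,201) and (368,137).

```bash
python3 -c "
from rig import bot
print(bot.sign_off())"
```

```text
the job is handed in; nothing more can be done
None
```

The incubator cover is fully shut, the hand is clear, and I handed the job in at about 14.3 s of the 42 s allowed.

- **Tipping and catching:** I straddled the standing cover with the fingers open and pushed it forward with the rear one. It began to fall and came to rest on the front finger under its free edge at about 0.98 rad, above half-way (0.785 rad).
- **Lowering:** I opened the jaws so the rear finger stayed well clear of the amber face, at least 12 mm by calculation once open. The cover then rode down on the front finger, slowing to about 1 cm/s for the last part. Both fingers never touched it at once, as far as the pictures and calculation show.
- **Tool tilt:** the moves only offer yaw, so I tilted the tool about 21° by asking for poses just out of reach. That let a finger get under the cover.
- **Last checks:**
  - The cover's corner lay within about 1 px of the predicted shut position before I let go, and the last picture shows it flat.
  - The vertical force changed sign as the housing took the weight, and the sideways force on the finger then was about 5 N. The wrist force read about zero after retreat.
  - The bottle, jar and dishes were at the same pixels as at the start, within about 2 px.

**Not confirmed:** I had no direct reading of cover angle or speed, so the soft set-down rests on the commanded speed and the force trace. The hand's tilt also shifted a few degrees in free space during the retreat, after it had left the cover.

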